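# Slide the vial rack home in the autosampler and start it

## Robot

A 6-joint arm with a two-finger parallel gripper is mounted at the origin on the work surface. World frame = base frame: x ahead of the robot, y to its left, z up, the work surface at z = 0. Lengths are in m, angles in rad, forces in N, time in s.
With the tool pointing down it reaches from about 0.375 to 0.9 m from the base axis. Payload 3.1 kg.
Tool frame: the origin (TCP) lies at the very end of the fingers, on their centre line; the grasp point (between the pads) lies 19 mm behind it; z points along the fingers, y is the line along which they close (so a half turn about z gives the same grasp; the last joint's range is limited). The gripper opens to 85 mm and grips with 20 to 120 N. Pads are 22 mm wide; open, the fingers measure 114 mm over their backs; the gripper's body (76 mm by 85 mm) begins 54 mm behind the grasp point. The pads swing forward as they close: fully open they stand 13 mm farther back than shut.
Start: joints at [-1.292, 0.527, 1.433, -0, 1.181, -0.178], TCP at [0.276, -0.561, 0.231] pointing down, gripper open.
Joint ranges: [-3.08, 3.08], [-0.75, 2.2], [0.22, 2.44], [-1.43, 4.57], [0, 2.65], [-2.85, 2.85]. Speed limits (rad/s): [2.79, 2.79, 3.14, 3.14, 3.14, 3.14].

## Interface

Orientations are given as a unit quaternion [x, y, z, w].
In Python, from station import manip, vision gives the robot as it stands.
- The arm moves only by the tool drive_tool, never from a script. Its argument "deltas" is a list that holds one entry, the list of rows, each a list of 4 numbers: the shift along the tool's x, y, z in mm, then the turn about the tool's z in rad. A call has 1 to 5 rows; each row is the pose to reach, as a shift and turn from the pose commanded when the call began, along the tool's axes at that moment; what a row does not reach only later rows make up. A row lasts 1/12 s, in which the tool goes at most 41.7 mm and 7.16 degrees, less where a joint would pass 70% of its speed; a pose out of reach is approached as far as the arm can. A call with a gripper value outside its range is refused whole. "jaw" is the finger opening in mm, from 0 to 85.4, set as the call begins (left out, the last holds). The fingers move at their own pace and stop on an object; "force" is the grip in N (left out, the last holds). Time passes only in rows, so rows that repeat a pose let the fingers close. It gives the time, the measured TCP pose, the force, the opening and the grip force at its end, in the units of the state.
- manip.sense(): the state, without advancing time (a new reading comes with each control period).
- vision.snapshot(name): name is "scene" or "top" or "wrist"; returns the picture (384x512x3 uint8, red, green, blue); there is no depth.
- vision.camera_model(name): a dict with "camera_matrix" (3x3 intrinsics, pixels), "rvec" (rotation vector, rad) and "tvec" (3), from world to camera coordinates, as OpenCV has them. Camera axes: x right, y down, z forward; pixel columns grow to the right and rows downward; lengths in m; the calibration is good to about 2 mm. A picture is of the moment at which its call begins: read the wrist's pose just before it. camera_model takes no time and is no camera call; for the wrist camera it gives the pose at the moment of the call.
- manip.sign_off(): hands the job in; it is judged then, once.
The state is a dict: "t": time; "q": joint angles; "qd": joint speeds; "tau": joint torques, N m; "tcp_pos": TCP position; "tool_rot": TCP orientation; "force": force on the tool from outside, world axes, zero at the start; "ft_torque": the same for the moment, N m; "finger_gap": opening from 0.0 (shut) to 1.0 (fully open); "gripper_force": force on a finger pad.
Only numpy, scipy, OpenCV 4.12 (cv2) and the standard library are available. Lean on these libraries where they do the work, as an engineer would, in place of code of your own. Each camera call takes 0.05 s, during which the arm holds its last target. There are 200 camera calls.

## Task

The wide vial rack stands loose and askew on the autosampler's deck. Without picking it up, push it gently along the deck with the fingertips until it sits square in the deck's far left corner, flat against both the rear stop and the left fence; only then press the round start key on the right-hand strip all the way down and let it go. Leave the narrow rack of standards, the single vial and everything else where they stand, and finish with the arm clear.

Things in the scene. Friction and masses are not known exactly. Their poses are not given: they have to be found in the camera images.
- sampler: Bench autosampler, fixed, white base 350 x 470 mm with a flat grey deck 40 mm above the bench. Origin on the bench; +x towards its rear stop (away from the robot), +y left, yaw within 0.12 rad of the world. Deck: x from -156 mm (open front edge) to the rear stop's face at +100 mm, y from -185 to +185 mm between two fences; stop and fences aluminium, 14 mm high above the deck.
- probe_post (a point): Top of the sampler's probe post, 260 mm above the bench, behind the stop at the right (sampler x = 150, y = -165 mm); its arm reaches from there 80 mm to the right. Keep clear. The drive housing under it, behind the whole stop, is 60 mm high above the bench.
- rack_home (a point): Point on the deck surface (40 mm above the bench) where the middle of the wide rack's underside lies when the rack sits in the far left corner: sampler frame x = 55, y = 110 mm. Axes as the sampler's: x towards the rear stop, y towards the left fence.
- rack: Wide white vial rack, loose on the deck, 90 mm (its x) x 150 mm (its y) x 28 mm high, straight sides; its black-capped amber vials reach 42 mm above the deck; 0.2 to 0.45 kg, slides at 1 to 4 N. Origin mid-underside. Starts 50 to 110 mm short of home in x, 30 to 90 mm in y, turned up to 0.35 rad. At home a long side lies on the rear stop, a short end on the left fence.
- start_key (a joint): Travel of the start key in m: 0 up, 0.006 fully down; a spring of about 5 N at full travel brings it back.
- start_key_top (a point): Centre of the top of the start key, a round grey push button 28 mm across in a black housing, the only round button on the grey key strip right of the right fence (strip 64 mm wide, 48 mm above the bench). Pressed straight down.
- standards: Bystander: narrow white rack of standards, 150 mm (its x) x 40 mm x 28 mm, one row of five wide white-capped amber vials, 50 mm high in all, loose on the deck near the right fence. Origin in the middle of its underside.
- vial: Bystander: single clear vial, 27 mm across, 45 mm high, white cap, standing near the deck's front edge right of the middle. Origin under its base.
- sample_bottle: Bystander: white plastic sample bottle, 62 mm across, 130 mm high, on the bench left of the sampler. Origin under its base.
- amber_bottle: Bystander: amber bottle with blue cap, 72 mm across, 150 mm high, on the bench right of the sampler. Origin under its base.
- beaker: Bystander: small clear beaker, 52 mm across, 70 mm high, on the bench left of the sampler. Origin under its base.
- meter: Bystander: hand-held meter, 190 x 100 x 33 mm, lying on the bench right of the sampler. Origin in the middle of its underside.
- marker: Bystander: marker pen, 140 mm long, 15 mm thick, lying on the bench to the left in front of the sampler. Origin under its middle.
Mind the look-alikes: they are no part of the job. What is shaped like the rack but green or turquoise is not meant.

How it is judged:
By the outcome, as a careful person would: the job done as asked, in the order asked, and still so for the second after the job is handed in, with the robot touching nothing.
It also fails if it takes over 51 s, if anything falls off the work surface, if the arm or the gripper's body presses on something with over 40 N, if the wrist force passes 120 N, or if a joint passes its speed limit or range.

## Working session

There is one attempt and no reset: what is moved stays moved. The work goes in short steps, Python scripts to look and compute and a tool call to move; the robot and the scene stay as the last step left them, time stands still between calls to the robot, and variables do not carry over. Pictures are saved under pics/ and viewed, at most 10 in all, crops included, and the job is handed in when it is done.

Besides the shell and the picture viewer there is one more tool, called by a JSON object that holds its "api" and its "payload", one argument or row to a line. drive_tool: Moves the arm, as the interface text tells. Its arguments: {"type":"object","properties":{"deltas":{"type":"array"},"jaw":{"type":"number"},"force":{"type":"number"}},"required":["deltas"]}

```bash
ls; mkdir -p pics; python3 - <<'E'
from station import manip, vision
import cv2,json
s=manip.sense();print(s['t'],s['tcp_pos'],s['tool_rot'],s['force'])
for n in("scene","top"):
    im=vision.snapshot(n);cv2.imwrite(f"pics/{n}0.png",im[:,:,::-1])
    m=vision.camera_model(n);print(n,m)
a=cv2.imread("pics/scene0.png");b=cv2.imread("pics/top0.png")
cv2.imwrite("pics/top0b.png",cv2.resize(b,(800,600),interpolation=cv2.INTER_CUBIC))
cv2.imwrite("pics/scene0b.png",cv2.resize(a,(800,600),interpolation=cv2.INTER_CUBIC))
E
```

```text
pics
0.0 [ 0.2755093  -0.56018905  0.2303367 ] [ 9.74024359e-01  2.26440597e-01 -4.73261969e-05 -1.09620573e-03] [-0.51365081 -0.3899635  -1.02469948]
scene {'camera_matrix': array([[433.98788605,   0.        , 252.76192143],
       [  0.        , 433.98788605, 187.75006036],
       [  0.        ,   0.        ,   1.        ]]), 'rvec': array([ 1.10573993,  2.18247504, -1.18213809]), 'tvec': array([ 0.34880667, -0.05693335,  1.64104452])}
top {'camera_matrix': array([[385.31894673,   0.        , 252.33843494],
       [  0.        , 385.31894673, 189.07195804],
       [  0.        ,   0.        ,   1.        ]]), 'rvec': array([ 2.20266552, -2.18003259,  0.05969128]), 'tvec': array([-0.03900399,  0.50330774,  1.38669206])}
```

View pics/top0b.png

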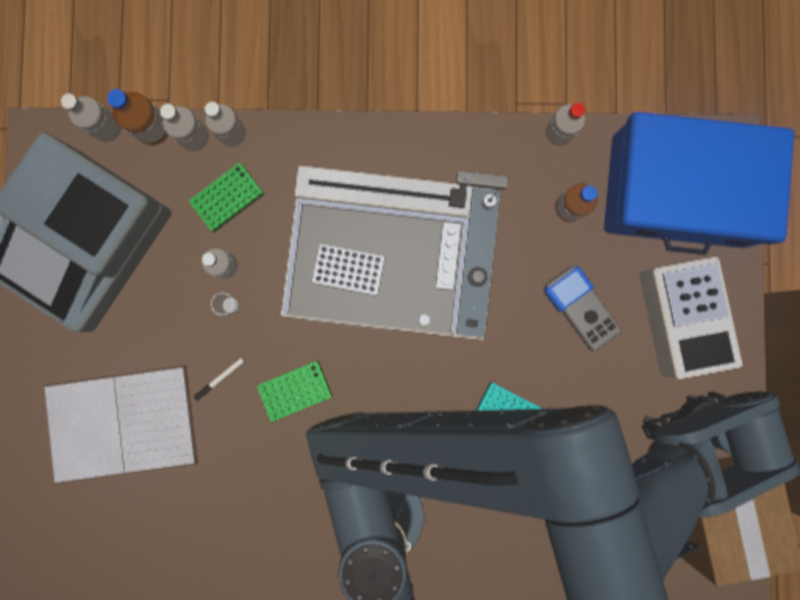

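View pics/scene0b.png

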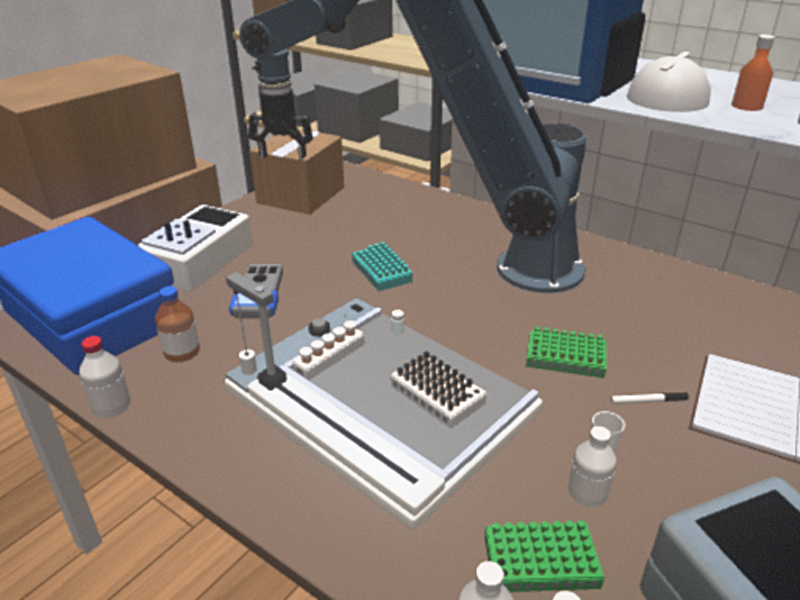

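Top view (800x600): the wide white rack with dark caps is at (348,269) and the only round button on the strip is at (478,277). The narrow standards rack is at (449,255) and the vial at (425,320). The green racks (226,197) and (294,390) and the turquoise one (508,397) are look-alikes. Next I'll confirm this in an enlarged crop.

```bash
python3 - <<'E'
import cv2,numpy as np
b=cv2.imread("pics/top0.png")
c=cv2.resize(b[103:221,178:328],None,fx=5,fy=5,interpolation=cv2.INTER_CUBIC);cv2.imwrite("pics/topcrop.png",c)
a=cv2.imread("pics/scene0.png")
c=cv2.resize(a[168:336,140:350],None,fx=3.5,fy=3.5,interpolation=cv2.INTER_CUBIC);cv2.imwrite("pics/scenecrop.png",c)
E
```

```text
(no output)
```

View pics/topcrop.png

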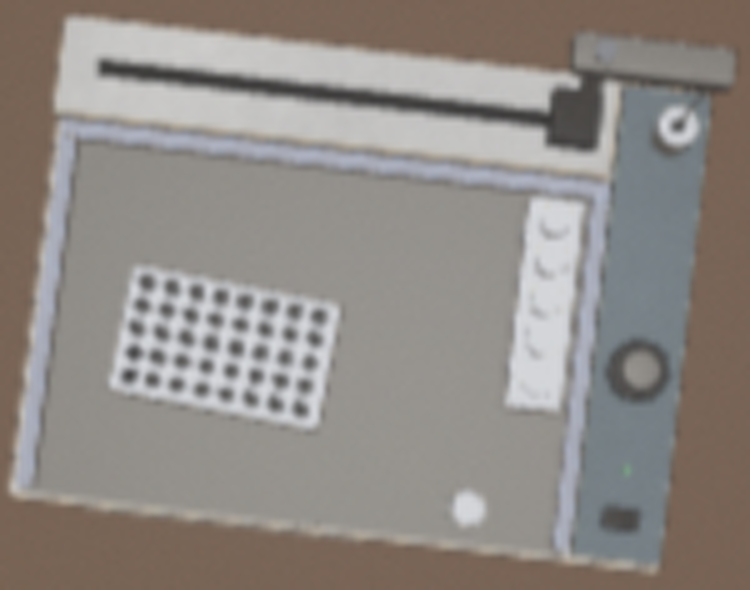

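View pics/scenecrop.png

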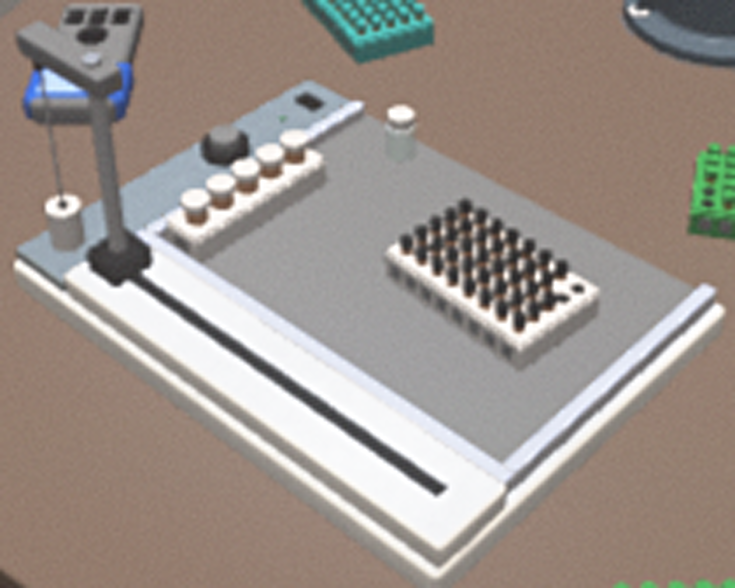

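The crops confirm it. Rack top corners in the top crop are (135,265), (340,304), (318,430), (110,387). The key is at (641,371), the only round button; the cup at (679,127) hangs under the probe arm and the square key is at (620,518). Matching points in the scene crop: rack rear-right (388,250), rear-left (515,350), front-left (598,292), and key (226,143).

```bash
cat > h.py <<'E'
import numpy as np,cv2
from station import manip,vision
def P(n):
    m=vision.camera_model(n);R=cv2.Rodrigues(m['rvec'])[0];return m['camera_matrix'],R,np.ravel(m['tvec'])
def ray(n,uv):
    K,R,t=P(n);c=-R.T@t;d=R.T@np.linalg.inv(K)@np.array([uv[0],uv[1],1.]);return c,d
def atz(n,uv,z):
    c,d=ray(n,uv);return c+d*(z-c[2])/d[2]
def tri(uv1,n1,uv2,n2):
    c1,d1=ray(n1,uv1);c2,d2=ray(n2,uv2);d1/=np.linalg.norm(d1);d2/=np.linalg.norm(d2)
    s=np.linalg.lstsq(np.c_[d1,-d2],c2-c1,rcond=None)[0];p=c1+s[0]*d1;q=c2+s[1]*d2
    return (p+q)/2,np.linalg.norm(p-q)
T=lambda x,y:(178+(x+.5)/5-.5,103+(y+.5)/5-.5)
S=lambda x,y:(140+(x+.5)/3.5-.5,168+(y+.5)/3.5-.5)
E
cat > fit.py <<'E'
from h import *
from scipy.optimize import least_squares
np.set_printoptions(precision=4,suppress=True)
for n,a,b in [("RR",(340,304),(388,250)),("RL",(135,265),(515,350)),("FL",(110,387),(598,292)),("key",(641,371),(226,140)),("deckRL",(78,142),(505,480)),("vialtop",(468,508),(400,115))]:
    print(n,*tri(T(*a),"top",S(*b),"scene"))
def pose(model,pix,z,x0):
    M=np.array(model);W=np.array([atz("top",T(*p),z)[:2] for p in pix])
    f=lambda v:(M@np.array([[np.cos(v[2]),np.sin(v[2])],[-np.sin(v[2]),np.cos(v[2])]])+v[:2]-W).ravel()
    r=least_squares(f,x0);print(r.x,"res mm",r.fun.reshape(-1,2)*1e3);return r.x
print("sampler")
s=pose([(.1,.185),(-.156,.185),(-.156,-.185),(.1,-.185)],[(78,142),(36,488),(556,550),(590,197)],.040,[.6,0,0])
print("rack")
r=pose([(.045,.075),(.045,-.075),(-.045,-.075),(-.045,.075)],[(135,265),(340,304),(318,430),(110,387)],.068,[.6,0,0])
c,sn=np.cos(s[2]),np.sin(s[2]);R=np.array([[c,-sn],[sn,c]])
print("rack in sampler",R.T@(r[:2]-s[:2]),r[2]-s[2]);print("home",R@[.055,.11]+s[:2])
k=atz("top",T(641,371),.058)[:2];print("key",k,R.T@(k-s[:2]))
for n,p,z in [("stdL",(528,195),.068),("stdFL",(506,405),.068),("vial",(468,508),.085)]:
    w=atz("top",T(*p),z)[:2];print(n,w,R.T@(w-s[:2]))
E
python3 fit.py
```

```text
RR [ 0.589  -0.0078  0.0717] 0.004047051744389927
RL [0.6176 0.1346 0.0653] 0.0019208311873518168
FL [0.5301 0.1519 0.0682] 0.001909429708429056
key [ 0.545  -0.22    0.0639] 0.0030807160340432533
deckRL [0.7085 0.1827 0.0401] 0.0034531170934357543
vialtop [ 0.4476 -0.0987  0.0854] 0.001972146427319487
sampler
[ 0.5935  0.0061 -0.1008] res mm [[ 2.0975 -1.1345]
 [-3.1383 -0.5645]
 [-0.0987  2.1477]
 [ 1.1395 -0.4487]]
rack
[ 0.5599  0.0704 -0.1826] res mm [[ 1.0876  0.976 ]
 [-0.0454 -2.1216]
 [ 0.1966 -0.1574]
 [-1.2387  1.3031]]
rack in sampler [-0.0398  0.0606] -0.08180070116844806
home [0.6593 0.11  ]
key [ 0.5465 -0.2221] [-0.0238 -0.2317]
stdL [ 0.6691 -0.1408] [ 0.09   -0.1386]
stdFL [ 0.5207 -0.1263] [-0.059  -0.1391]
vial [ 0.4481 -0.0995] [-0.134  -0.1197]
```

```bash
cat >> h.py <<'E'
SP=np.array([.5935,.0061,-.1008])
def Rs(a):return np.array([[np.cos(a),-np.sin(a)],[np.sin(a),np.cos(a)]])
def to(sx,sy,z,th=None,s=None):
    "tool deltas (mm, rad) to sampler x,y, world z, tool-x angle th in sampler frame"
    from scipy.spatial.transform import Rotation as Ro
    s=s or manip.sense();M=Ro.from_quat(s['tool_rot']).as_matrix()
    w=np.r_[Rs(SP[2])@[sx,sy]+SP[:2],z];d=M.T@(w-s['tcp_pos'])*1e3
    a=np.arctan2(M[1,0],M[0,0])-SP[2];l=Rs(SP[2]).T@(s['tcp_pos'][:2]-SP[:2])
    print("t",round(s['t'],2),"samp",l.round(4),"z",s['tcp_pos'][2].round(4),"ang",a.round(3),"F",s['force'].round(1),"->",d.round(1),"turn",None if th is None else round(a-th,3))
E
python3 -c "
from h import *
to(-.118,.061,.17,0)"
```

```text
t 0.1 samp [-0.2594 -0.5955] z 0.2304 ang 0.558 F [0.  1.4 0.9] -> [ 467.3 -482.2   61.5] turn 0.558
```

{"api": "drive_tool", "payload": {
  "deltas": [
    [[27,-28,0,0],[54,-56,0,0],[82,-84,0,0],[109,-112,0,0],[136,-140,0,0]]
  ],
  "jaw": 45
}}

```text
t: 0.52
tcp_pos: [0.336, -0.3732, 0.2309]
tool_rot: [0.974, 0.226, -0.0, -0.001]
force: [0.7, -0.1, 0.3]
finger_gap: 0.528
gripper_force: 0.0
```

{"api": "drive_tool", "payload": {
  "deltas": [
    [[27,-28,0,0],[54,-56,0,0],[82,-84,0,0],[109,-112,0,0],[136,-140,0,0]]
  ]
}}

```text
t: 0.93
tcp_pos: [0.3963, -0.1877, 0.2312]
tool_rot: [0.974, 0.226, -0.0, -0.0]
force: [0.5, 0.2, -0.3]
finger_gap: 0.527
gripper_force: 0.0
```

{"api": "drive_tool", "payload": {
  "deltas": [
    [[27,-28,0,0.11],[54,-56,0,0.22],[82,-84,0,0.33],[109,-112,0,0.44],[136,-140,0,0.55]]
  ]
}}

```text
t: 1.35
tcp_pos: [0.4509, -0.0212, 0.2312]
tool_rot: [1.0, -0.031, -0.0, -0.0]
force: [1.2, -0.3, -0.3]
finger_gap: 0.527
gripper_force: 0.0
```

```bash
python3 -c "
from h import *
to(-.118,.061,.17,0)"
```

```text
t 1.35 samp [-0.1391 -0.0415] z 0.2312 ang 0.039 F [ 1.2 -0.3 -0.3] -> [  25.1 -101.6   61.2] turn 0.039
```

{"api": "drive_tool", "payload": {
  "deltas": [
    [[5,-25,5,0.02],[10,-50,10,0.02],[13,-75,20,0.02],[15,-90,20,0.02],[15,-90,20,0.02]]
  ]
}}

```text
t: 1.77
tcp_pos: [0.4706, 0.0686, 0.2106]
tool_rot: [0.999, -0.037, -0.001, -0.0]
force: [0.1, -0.9, -0.3]
finger_gap: 0.524
gripper_force: 0.0
```

```bash
python3 - <<'E'
from h import *
to(-.118,.061,.047,0)
im=vision.snapshot("wrist");np.savez("w1.npz",*P("wrist"));cv2.imwrite("pics/w1.png",cv2.resize(im[:,:,::-1],(800,600),interpolation=cv2.INTER_CUBIC))
E
```

```text
t 1.77 samp [-0.1286  0.0498] z 0.2106 ang 0.027 F [ 0.1 -0.9 -0.3] -> [ 11.1 -10.8 163.6] turn 0.027
```

View pics/w1.png

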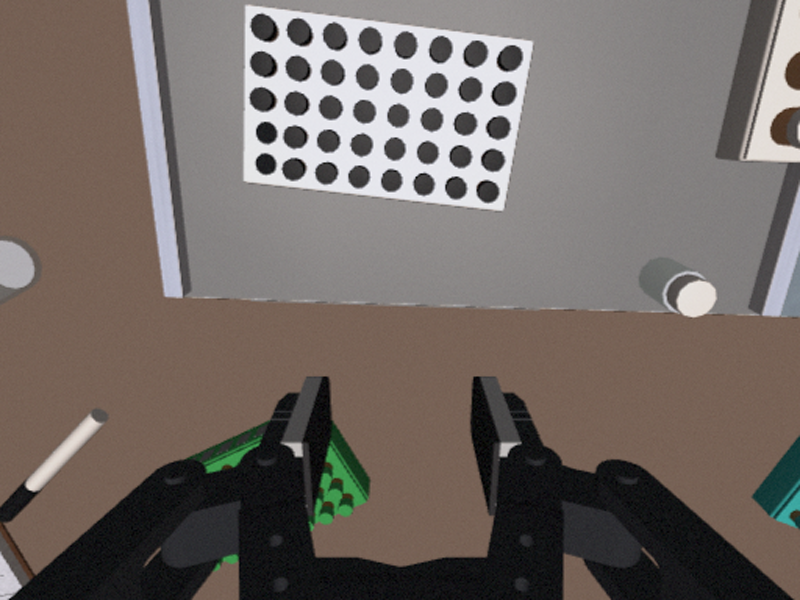

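The wrist picture shows the rack top corners at (245,5), (533,41), (503,210), (244,182), the deck's front-left corner at (188,298) and the front edge running to (750,314). I'll use these to cross-check the poses.

```bash
cat > wz.py <<'E'
from h import *
np.set_printoptions(precision=4,suppress=True)
def wz(f,p,z):
    d=np.load(f);K,R,t=d['arr_0'],d['arr_1'],d['arr_2'];c=-R.T@t
    u=np.array([(p[0]+.5)*.64-.5,(p[1]+.5)*.64-.5,1]);r=R.T@np.linalg.inv(K)@u
    w=(c+r*(z-c[2])/r[2])[:2];return w,Rs(SP[2]).T@(w-SP[:2])
E
python3 - <<'E'
from wz import *
f="w1.npz"
for n,p,z in [("RL",(245,5),.068),("RR",(533,41),.068),("FR",(503,210),.068),("FL",(244,182),.068),("deckFL",(188,298),.04),("fence2",(158,0),.04),("frontR",(752,314),.04),("vialtop",(691,297),.085)]:print(n,*wz(f,p,z))
to(-.118,.061,.047,0)
E
```

```text
RL [0.6169 0.1349] [0.0104 0.1305]
RR [ 0.5897 -0.0099] [-0.0021 -0.0163]
FR [0.504  0.0062] [-0.0891 -0.0089]
FL [0.5305 0.1509] [-0.0772  0.1377]
deckFL [0.4561 0.2102] [-0.1572  0.1892]
fence2 [0.6291 0.1896] [0.0169 0.1861]
frontR [ 0.4166 -0.1654] [-0.1588 -0.1884]
vialtop [ 0.4495 -0.0967] [-0.133  -0.1168]
t 1.82 samp [-0.1283  0.0484] z 0.2108 ang 0.027 F [-0.5 -0.3 -0.5] -> [ 10.9 -12.3 163.8] turn 0.027
```

{"api": "drive_tool", "payload": {
  "deltas": [
    [[5,-6,35,0.027],[10,-12,70,0.027],[10,-12,105,0.027],[10,-12,135,0.027],[10,-12,150,0.027]]
  ]
}}

```text
t: 2.23
tcp_pos: [0.4803, 0.0761, 0.0584]
tool_rot: [0.999, -0.053, -0.002, 0.0]
force: [-0.2, 0.4, -0.6]
finger_gap: 0.528
gripper_force: 0.0
```

{"api": "drive_tool", "payload": {
  "deltas": [
    [[0,0,4,0],[0,0,8,0],[0,0,12,0],[0,0,12,0]]
  ]
}}

```text
t: 2.57
tcp_pos: [0.4826, 0.0767, 0.0498]
tool_rot: [0.999, -0.052, 0.001, 0.0]
force: [-0.7, -0.4, 0.4]
finger_gap: 0.526
gripper_force: 0.0
```

```bash
python3 -c "
from h import *
to(-.118,.061,.047,0)"
```

```text
t 2.57 samp [-0.1174  0.0591] z 0.0498 ang -0.004 F [-0.7 -0.4  0.4] -> [-0.6 -1.9  2.8] turn -0.004
```

{"api": "drive_tool", "payload": {
  "deltas": [
    [[5,-2,3,0],[10,-2,3,0],[15,-2,3,0],[20,-2,3,0],[25,-2,3,0]]
  ]
}}

```text
t: 2.98
tcp_pos: [0.5051, 0.0767, 0.0465]
tool_rot: [0.999, -0.052, -0.003, 0.0]
force: [-5.6, -0.5, 4.3]
finger_gap: 0.525
gripper_force: 2.7
```

{"api": "drive_tool", "payload": {
  "deltas": [
    [[5,0,0,0],[10,0,0,0],[15,0,0,0],[20,0,0,0],[25,0,0,0]]
  ]
}}

```text
t: 3.4
tcp_pos: [0.5288, 0.0743, 0.0462]
tool_rot: [0.999, -0.052, -0.004, -0.0]
force: [-5.2, 0.2, 4.7]
finger_gap: 0.525
gripper_force: 3.1
```

{"api": "drive_tool", "payload": {
  "deltas": [
    [[5,0,0,0],[10,0,0,0],[15,0,0,0],[20,0,0,0],[25,0,0,0]]
  ]
}}

```text
t: 3.82
tcp_pos: [0.5536, 0.0718, 0.0463]
tool_rot: [0.999, -0.052, -0.004, -0.0]
force: [-6.1, 0.4, 5.2]
finger_gap: 0.523
gripper_force: 3.0
```

```bash
python3 - <<'E'
from h import *
to(-.001,.061,.047,0)
im=vision.snapshot("wrist");np.savez("w2.npz",*P("wrist"));cv2.imwrite("pics/w2.png",cv2.resize(im[:,:,::-1],(800,600),interpolation=cv2.INTER_CUBIC))
E
```

```text
t 3.82 samp [-0.0463  0.0614] z 0.0463 ang -0.003 F [-6.1  0.4  5.2] -> [45.3  0.3 -1.1] turn -0.003
```

View pics/w2.png

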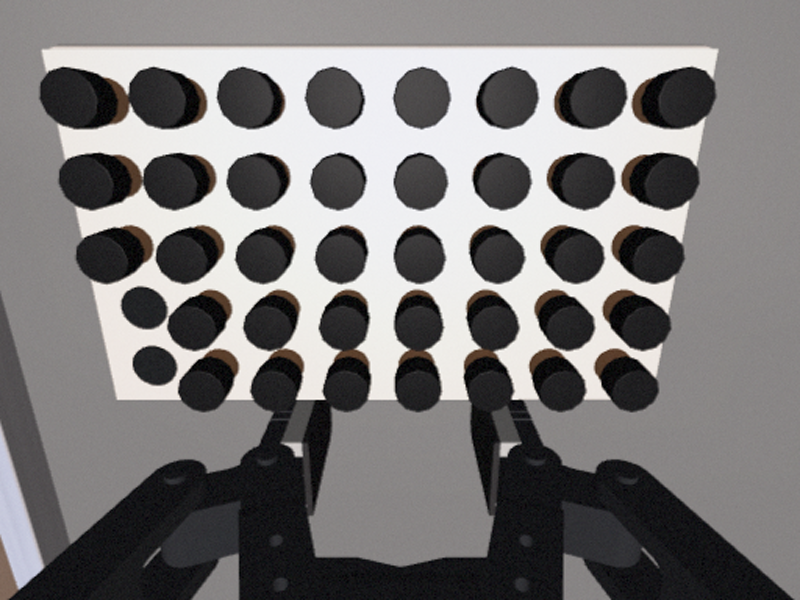

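The wrist view shows the rack's front side lying flat on both fingertips and squared to the tool (front edge row 400). The upward force suggests the tips are scraping the deck, so I'll raise them 3 mm and push on.

{"api": "drive_tool", "payload": {
  "deltas": [
    [[3,0,-3,0],[7,0,-3,0],[12,0,-3,0],[17,0,-3,0],[22,0,-3,0]]
  ]
}}

```text
t: 4.28
tcp_pos: [0.5785, 0.0691, 0.0494]
tool_rot: [0.999, -0.052, -0.001, -0.0]
force: [-3.7, 0.7, 0.7]
finger_gap: 0.527
gripper_force: 2.0
```

{"api": "drive_tool", "payload": {
  "deltas": [
    [[3,0,0,0],[6,0,0,0],[9,0,0,0],[12,0,0,0],[15,0,0,0]]
  ]
}}

```text
t: 4.7
tcp_pos: [0.5928, 0.0676, 0.0494]
tool_rot: [0.999, -0.052, -0.001, -0.0]
force: [-4.1, 0.9, 2.5]
finger_gap: 0.529
gripper_force: 2.3
```

```bash
python3 - <<'E'
from h import *
to(-.001,.061,.047,0)
E
```

```text
t 4.7 samp [-0.0069  0.0611] z 0.0494 ang -0.003 F [-4.1  0.9  2.5] -> [5.9 0.1 2.4] turn -0.003
```

{"api": "drive_tool", "payload": {
  "deltas": [
    [[1,0,0,0],[2,0,0,0],[3,0,0,0],[4,0,0,0]]
  ]
}}

```text
t: 5.03
tcp_pos: [0.5958, 0.0673, 0.0494]
tool_rot: [0.999, -0.052, -0.002, -0.0]
force: [-6.7, 0.7, 4.7]
finger_gap: 0.526
gripper_force: 3.2
```

{"api": "drive_tool", "payload": {
  "deltas": [
    [[1,0,0,0],[2,0,0,0],[3,0,0,0]]
  ]
}}

```text
t: 5.28
tcp_pos: [0.5971, 0.0672, 0.0493]
tool_rot: [0.999, -0.052, -0.004, -0.0]
force: [-10.2, 0.8, 9.0]
finger_gap: 0.528
gripper_force: 5.4
```

{"api": "drive_tool", "payload": {
  "deltas": [
    [[1,0,0,0],[2,0,0,0],[2,0,0,0]]
  ]
}}

```text
t: 5.53
tcp_pos: [0.597, 0.0672, 0.0493]
tool_rot: [0.999, -0.052, -0.006, -0.0]
force: [-12.3, 1.3, 10.4]
finger_gap: 0.527
gripper_force: 6.3
```

```bash
python3 - <<'E'
from h import *
s=manip.sense();print(s['ft_torque'])
to(-.001,.061,.047,0)
im=vision.snapshot("wrist");np.savez("w3.npz",*P("wrist"));cv2.imwrite("pics/w3.png",cv2.resize(im[:,:,::-1],(800,600),interpolation=cv2.INTER_CUBIC))
E
```

```text
[ 0.03064705  1.90264991 -0.014466  ]
t 5.53 samp [-0.0026  0.0612] z 0.0493 ang -0.003 F [-12.3   1.3  10.4] -> [1.7 0.2 2.3] turn -0.003
```

View pics/w3.png

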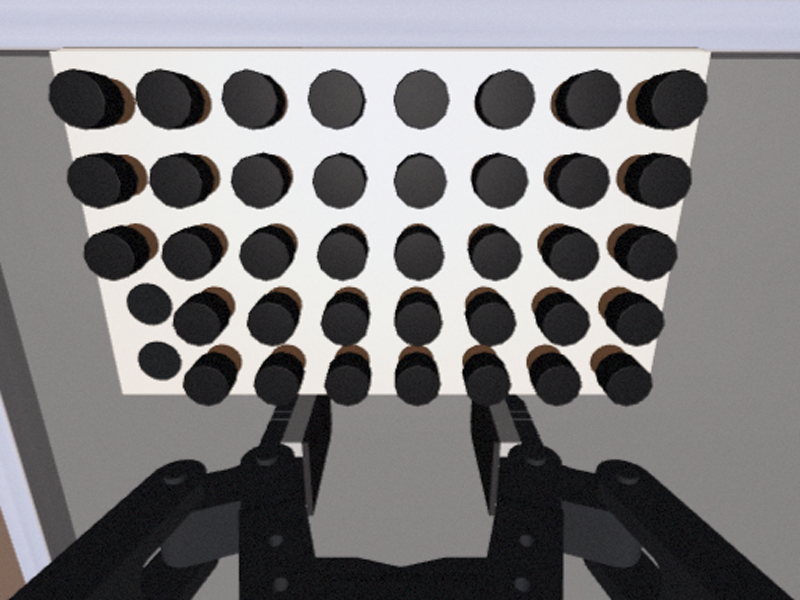

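The rack's rear side is flat on the stop (row 52). The stop line is tilted about 0.01 rad against the tool, so I'll refine the sampler yaw to -0.110. Next I back off, rise and turn for the sideways push.

```bash
python3 - <<'E'
import numpy as np
a=-.110;R=np.array([[np.cos(a),-np.sin(a)],[np.sin(a),np.cos(a)]])
p=np.array([.597,.0672])-R@[-.001,.062];print(p)
s=open('h.py').read().replace("SP=np.array([.5935,.0061,-.1008])",f"SP=np.array([{p[0]:.4f},{p[1]:.4f},{a}])");open('h.py','w').write(s)
E
```

```text
[0.5911877  0.00546494]
```

{"api": "drive_tool", "payload": {
  "deltas": [
    [[-6,0,0,0],[-14,0,0,0],[-18,0,-20,0],[-18,0,-50,0],[-18,20,-80,-0.1]]
  ],
  "jaw": 35
}}

```text
t: 6.0
tcp_pos: [0.583, 0.0508, 0.1295]
tool_rot: [1.0, -0.0, 0.001, -0.001]
force: [0.7, -0.6, -0.4]
finger_gap: 0.411
gripper_force: 0.0
```

{"api": "drive_tool", "payload": {
  "deltas": [
    [[10,20,0,-0.12],[20,40,0,-0.24],[30,60,0,-0.36],[40,80,0,-0.48],[50,90,0,-0.6]]
  ]
}}

```text
t: 6.42
tcp_pos: [0.6344, -0.0446, 0.1299]
tool_rot: [0.955, 0.295, 0.002, 0.002]
force: [0.2, -0.1, -0.1]
finger_gap: 0.414
gripper_force: 0.0
```

{"api": "drive_tool", "payload": {
  "deltas": [
    [[0,0,0,-0.12],[0,0,0,-0.24],[0,0,0,-0.36],[0,0,0,-0.48],[0,0,0,-0.6]]
  ]
}}

```text
t: 6.83
tcp_pos: [0.6337, -0.0422, 0.1296]
tool_rot: [0.825, 0.565, 0.001, 0.002]
force: [0.1, 0.4, 0.7]
finger_gap: 0.411
gripper_force: 0.0
```

```bash
python3 - <<'E'
from h import *
to(.048,-.042,.05,1.5708)
E
```

```text
t 6.83 samp [ 0.0475 -0.0428] z 0.1296 ang 1.311 F [0.1 0.4 0.7] -> [ 0.8 -0.  79.6] turn -0.259
```

{"api": "drive_tool", "payload": {
  "deltas": [
    [[0,0,10,-0.11],[0,0,20,-0.22],[0,0,40,-0.26],[0,0,62,-0.26],[0,0,77,-0.26]]
  ]
}}

```text
t: 7.25
tcp_pos: [0.6331, -0.042, 0.0511]
tool_rot: [0.747, 0.665, 0.001, 0.001]
force: [-0.4, 0.4, -0.3]
finger_gap: 0.409
gripper_force: 0.0
```

{"api": "drive_tool", "payload": {
  "deltas": [
    [[0,0,0,0],[4,0,0,0],[8,0,0,0],[12,0,0,0],[16,0,0,0]]
  ]
}}

```text
t: 7.67
tcp_pos: [0.6352, -0.0254, 0.0537]
tool_rot: [0.746, 0.665, 0.001, 0.001]
force: [0.7, 1.0, -0.2]
finger_gap: 0.41
gripper_force: 0.0
```

```bash
python3 - <<'E'
from h import *
to(.048,.024,.05,1.5708)
E
```

```text
t 7.67 samp [ 0.0471 -0.0259] z 0.0537 ang 1.566 F [ 0.7  1.  -0.2] -> [49.9  0.7  3.7] turn -0.005
```

{"api": "drive_tool", "payload": {
  "deltas": [
    [[4,0,2,0],[8,0,2,0],[12,0,2,0],[16,0,2,0],[20,0,2,0]]
  ]
}}

```text
t: 8.08
tcp_pos: [0.636, -0.007, 0.0508]
tool_rot: [0.746, 0.666, -0.001, 0.001]
force: [-1.4, -6.6, 2.5]
finger_gap: 0.412
gripper_force: 2.8
```

{"api": "drive_tool", "payload": {
  "deltas": [
    [[4,0,0,0],[8,0,0,0],[12,0,0,0],[16,0,0,0],[20,0,0,0]]
  ]
}}

```text
t: 8.5
tcp_pos: [0.6382, 0.0127, 0.0508]
tool_rot: [0.746, 0.666, -0.001, 0.001]
force: [-2.0, -5.2, 2.4]
finger_gap: 0.411
gripper_force: 2.8
```

```bash
python3 - <<'E'
from h import *
to(.048,.024,.05,1.5708)
E
```

```text
t 8.5 samp [0.0459 0.0123] z 0.0508 ang 1.567 F [-2.  -5.2  2.4] -> [11.7  2.   0.8] turn -0.004
```

{"api": "drive_tool", "payload": {
  "deltas": [
    [[2,0,0,0],[4,0,0,0],[6,0,0,0],[8,0,0,0]]
  ]
}}

```text
t: 8.83
tcp_pos: [0.6391, 0.0206, 0.0509]
tool_rot: [0.746, 0.666, -0.001, 0.001]
force: [-3.5, -4.9, 2.7]
finger_gap: 0.413
gripper_force: 2.9
```

{"api": "drive_tool", "payload": {
  "deltas": [
    [[1,0,0,0],[2,0,0,0],[3,0,0,0],[4,0,0,0]]
  ]
}}

```text
t: 9.17
tcp_pos: [0.6395, 0.0245, 0.0508]
tool_rot: [0.746, 0.666, -0.001, 0.001]
force: [-2.7, -5.1, 3.3]
finger_gap: 0.409
gripper_force: 2.9
```

{"api": "drive_tool", "payload": {
  "deltas": [
    [[1,0,0,0],[2,0,0,0],[3,0,0,0]]
  ]
}}

```text
t: 9.42
tcp_pos: [0.6398, 0.0271, 0.0509]
tool_rot: [0.746, 0.666, -0.002, 0.001]
force: [-3.0, -8.5, 2.7]
finger_gap: 0.412
gripper_force: 4.6
```

{"api": "drive_tool", "payload": {
  "deltas": [
    [[1,0,0,0],[2,0,0,0],[3,0,0,0],[3,0,0,0]]
  ]
}}

```text
t: 9.75
tcp_pos: [0.64, 0.0272, 0.0509]
tool_rot: [0.745, 0.667, -0.003, 0.002]
force: [-2.8, -14.6, 3.9]
finger_gap: 0.411
gripper_force: 7.3
```

```bash
python3 - <<'E'
from h import *
to(.048,.024,.05,1.5708);print(manip.sense()['ft_torque'])
im=vision.snapshot("wrist");np.savez("w4.npz",*P("wrist"));cv2.imwrite("pics/w4.png",cv2.resize(im[:,:,::-1],(800,600),interpolation=cv2.INTER_CUBIC))
E
```

```text
t 9.75 samp [0.0461 0.027 ] z 0.0509 ang 1.569 F [ -2.8 -14.6   3.9] -> [-2.9  1.9  0.9] turn -0.001
[-2.33415682  0.6624914   0.17706953]
```

View pics/w4.png

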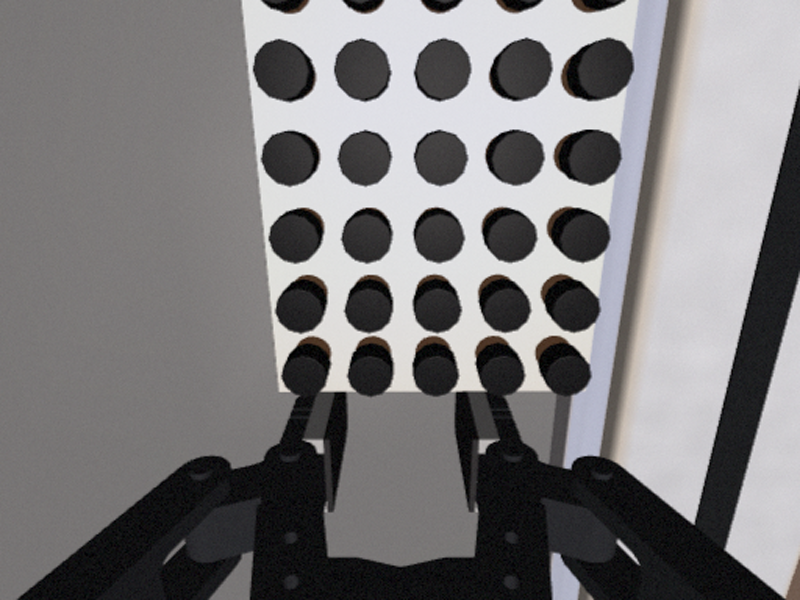

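The rack stalled at 14.6 N and sits squarely on the fingers. I'll back off and give it a light seating push toward the stop at its middle.

{"api": "drive_tool", "payload": {
  "deltas": [
    [[-6,0,0,0],[-14,0,0,0],[-18,0,-20,0],[-18,0,-50,0],[-18,-20,-80,0.1]]
  ],
  "jaw": 45
}}

```text
t: 10.22
tcp_pos: [0.6219, 0.0155, 0.1306]
tool_rot: [0.78, 0.626, 0.002, 0.001]
force: [1.3, -0.0, 0.8]
finger_gap: 0.528
gripper_force: 0.0
```

{"api": "drive_tool", "payload": {
  "deltas": [
    [[20,-20,0,0.12],[45,-35,0,0.24],[65,-50,0,0.36],[85,-60,0,0.48],[95,-60,0,0.6]]
  ]
}}

```text
t: 10.63
tcp_pos: [0.5775, 0.125, 0.1303]
tool_rot: [0.93, 0.367, -0.001, -0.001]
force: [0.5, -0.5, 0.1]
finger_gap: 0.525
gripper_force: 0.0
```

{"api": "drive_tool", "payload": {
  "deltas": [
    [[0,0,0,0.12],[0,0,0,0.24],[0,0,0,0.36],[0,0,0,0.48],[0,0,0,0.6]]
  ]
}}

```text
t: 11.05
tcp_pos: [0.5802, 0.1225, 0.1303]
tool_rot: [0.997, 0.075, -0.0, -0.0]
force: [0.4, -0.8, 0.2]
finger_gap: 0.527
gripper_force: 0.0
```

```bash
python3 - <<'E'
from h import *
to(-.03,.11,.052,0)
E
```

```text
t 11.05 samp [-0.0238  0.1151] z 0.1303 ang 0.26 F [ 0.4 -0.8  0.2] -> [-7.3  3.4 78.3] turn 0.26
```

{"api": "drive_tool", "payload": {
  "deltas": [
    [[-7,3,10,0.12],[-7,3,20,0.24],[-7,3,40,0.26],[-7,3,62,0.26],[-7,3,78,0.26]]
  ]
}}

```text
t: 11.47
tcp_pos: [0.5733, 0.1182, 0.0511]
tool_rot: [0.999, -0.052, -0.0, -0.0]
force: [-0.1, 0.2, -0.4]
finger_gap: 0.525
gripper_force: 0.0
```

{"api": "drive_tool", "payload": {
  "deltas": [
    [[4,0,0,0],[8,0,0,0],[12,0,0,0],[16,0,0,0],[20,0,0,0]]
  ]
}}

```text
t: 11.88
tcp_pos: [0.5954, 0.1158, 0.0537]
tool_rot: [0.999, -0.052, 0.001, -0.0]
force: [-0.4, -0.7, 0.6]
finger_gap: 0.525
gripper_force: 0.0
```

```bash
python3 - <<'E'
from h import *
to(-.001,.11,.052,0)
E
```

```text
t 11.88 samp [-0.0079  0.1101] z 0.0537 ang 0.006 F [-0.4 -0.7  0.6] -> [6.9 0.1 1.7] turn 0.006
```

{"api": "drive_tool", "payload": {
  "deltas": [
    [[2,0,1,0.006],[4,0,1,0.006],[6,0,1,0.006],[7,0,1,0.006]]
  ]
}}

```text
t: 12.22
tcp_pos: [0.6011, 0.115, 0.0515]
tool_rot: [0.998, -0.055, 0.0, -0.0]
force: [-0.7, -0.2, 0.7]
finger_gap: 0.527
gripper_force: 0.0
```

{"api": "drive_tool", "payload": {
  "deltas": [
    [[1,0,0,0],[2,0,0,0],[3,0,0,0]]
  ]
}}

```text
t: 12.47
tcp_pos: [0.6019, 0.1149, 0.0512]
tool_rot: [0.998, -0.055, -0.002, 0.0]
force: [-4.6, 1.1, 3.1]
finger_gap: 0.526
gripper_force: 2.4
```

```bash
python3 - <<'E'
from h import *
to(-.001,.11,.052,0)
E
```

```text
t 12.47 samp [-0.0013  0.1099] z 0.0512 ang -0.0 F [-4.6  1.1  3.1] -> [ 0.3 -0.1 -0.8] turn -0.0
```

{"api": "drive_tool", "payload": {
  "deltas": [
    [[1,0,0,0],[2,0,0,0],[3,0,0,0],[3,0,0,0]]
  ]
}}

```text
t: 12.8
tcp_pos: [0.6019, 0.1148, 0.0511]
tool_rot: [0.998, -0.055, -0.005, 0.0]
force: [-8.2, 1.2, 6.4]
finger_gap: 0.524
gripper_force: 4.3
```

{"api": "drive_tool", "payload": {
  "deltas": [
    [[-6,0,0,0],[-16,0,0,0],[-30,0,-25,0],[-50,0,-60,0],[-80,0,-95,0]]
  ]
}}

```text
t: 13.22
tcp_pos: [0.5317, 0.1225, 0.1436]
tool_rot: [0.998, -0.055, 0.002, -0.0]
force: [0.1, 0.2, -0.1]
finger_gap: 0.523
gripper_force: 0.0
```

{"api": "drive_tool", "payload": {
  "deltas": [
    [[0,0,-30,0],[0,0,-60,0],[0,0,-80,0],[0,0,-80,0],[0,0,-80,0]]
  ],
  "jaw": 0
}}

```text
t: 13.63
tcp_pos: [0.5314, 0.1229, 0.2244]
tool_rot: [0.998, -0.055, 0.003, -0.0]
force: [0.1, -0.2, -0.3]
finger_gap: -0.004
gripper_force: 0.0
```

```bash
python3 - <<'E'
from h import *
to(-.0238,-.2317,.14,0)
im=vision.snapshot("wrist");np.savez("w5.npz",*P("wrist"));cv2.imwrite("pics/w5.png",cv2.resize(im[:,:,::-1],(800,600),interpolation=cv2.INTER_CUBIC))
E
```

```text
t 13.63 samp [-0.0724  0.1101] z 0.2244 ang -0.0 F [ 0.1 -0.2 -0.3] -> [ 48.2 341.8  84.4] turn -0.0
```

View pics/w5.png

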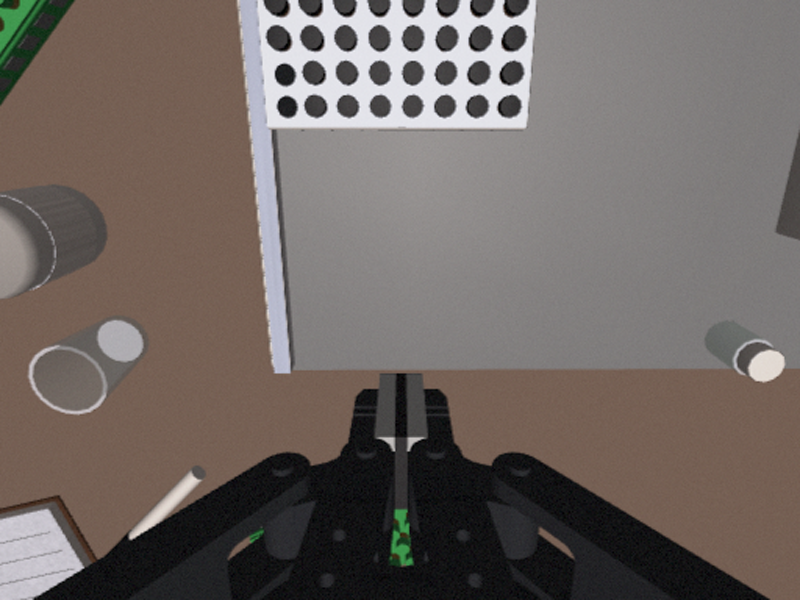

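The rack's left end lies on the fence with no gap and its front edge (row 128) is square to the deck. Next I go to the key, stopping short of it to measure it with the wrist camera.

{"api": "drive_tool", "payload": {
  "deltas": [
    [[-8,35,0,0],[-16,70,0,0],[-24,110,0,0],[-32,150,0,0],[-40,190,0,0]]
  ]
}}

```text
t: 14.1
tcp_pos: [0.4678, -0.0626, 0.2212]
tool_rot: [0.999, -0.055, -0.002, -0.0]
force: [1.1, -0.3, -0.2]
finger_gap: -0.001
gripper_force: 0.0
```

{"api": "drive_tool", "payload": {
  "deltas": [
    [[0,40,0,0],[0,80,0,0],[0,120,0,0],[0,152,0,0],[0,152,0,0]]
  ]
}}

```text
t: 14.52
tcp_pos: [0.4526, -0.2188, 0.2214]
tool_rot: [0.998, -0.058, 0.0, 0.001]
force: [1.1, 0.2, -0.6]
finger_gap: -0.0
gripper_force: 0.0
```

```bash
python3 - <<'E'
from h import *
to(-.0238,-.2317,.10,0)
im=vision.snapshot("wrist");K,R,t=P("wrist");np.savez("w6.npz",K,R,t)
v=cv2.resize(im[:,:,::-1],(800,600),interpolation=cv2.INTER_CUBIC)
for z in(.058,.064):
    p=K@(R@np.array([.5455,-.221,z])+t);print("expected px800",p[:2]/p[2]/.64)
g=cv2.medianBlur(cv2.cvtColor(v,cv2.COLOR_BGR2GRAY),5)
c=cv2.HoughCircles(g,cv2.HOUGH_GRADIENT,1.2,40,param1=100,param2=35,minRadius=15,maxRadius=60)
print(c)
cv2.imwrite("pics/w6.png",v)
E
```

```text
t 14.52 samp [-0.1131 -0.2382] z 0.2214 ang -0.006 F [ 1.1  0.2 -0.6] -> [ 89.2  -7.4 121.5] turn -0.006
expected px800 [391.32407351 106.40036926]
expected px800 [391.12762503 106.05712276]
[[[382.2      107.4       37.32    ]
  [204.6      303.        23.52    ]
  [430.2      405.00003   17.4     ]
  [237.00002   82.200005  22.92    ]
  [252.6      141.        18.84    ]]]
```

View pics/w6.png

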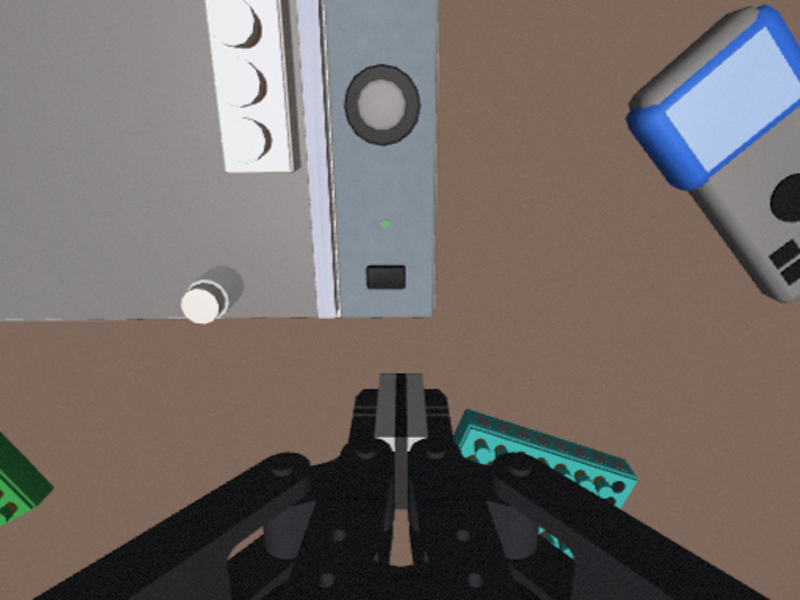

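The wrist view shows the grey round key cap in its black housing at (382,104). The square key at (386,277) isn't meant.

```bash
python3 - <<'E'
from wz import *
for z in(.058,.064):print(wz("w6.npz",(382,104.5),z))
d=np.load("w6.npz");K,R,t=d['arr_0'],d['arr_1'],d['arr_2']
import h
o=h.P
h.P=lambda n:(K,R,t) if n=="wrist" else o(n)
u=((382.5)*.64-.5,(105)*.64-.5)
print(h.tri(T(641,371),"top",u,"wrist"),h.tri(S(226,140),"scene",u,"wrist"))
k=wz("w6.npz",(382,104.5),.062)[1];to(k[0],k[1],.09,0)
E
```

```text
(array([ 0.5473, -0.2157]), array([-0.0194, -0.2247]))
(array([ 0.5471, -0.2159]), array([-0.0196, -0.2249]))
(array([ 0.5448, -0.2171,  0.0912]), np.float64(0.0026678158164962235)) (array([ 0.547 , -0.216 ,  0.0665]), np.float64(3.602404636329784e-06))
t 14.57 samp [-0.114 -0.235] z 0.2212 ang -0.005 F [-0.2  0.  -0.7] -> [ 94.7 -10.6 131.1] turn -0.005
```

{"api": "drive_tool", "payload": {
  "deltas": [
    [[20,-4,15,0],[45,-7,35,0],[70,-10,60,0],[90,-10.5,90,0],[95,-10.5,125,0]]
  ]
}}

```text
t: 14.98
tcp_pos: [0.5523, -0.2119, 0.0967]
tool_rot: [0.999, -0.054, 0.002, 0.001]
force: [0.9, -0.2, 0.6]
finger_gap: -0.0
gripper_force: 0.0
```

{"api": "drive_tool", "payload": {
  "deltas": [
    [[0,0,0,0],[0,0,0,0]]
  ]
}}

```text
t: 15.15
tcp_pos: [0.5459, -0.2097, 0.0947]
tool_rot: [0.999, -0.054, -0.004, -0.002]
force: [0.0, -0.8, 0.3]
finger_gap: -0.003
gripper_force: 0.0
```

```bash
python3 - <<'E'
from h import *
k=Rs(SP[2]).T@(np.array([.547,-.2163])-SP[:2]);to(k[0],k[1],.075,0)
E
```

```text
t 15.15 samp [-0.0214 -0.2189] z 0.0947 ang 0.002 F [ 0.  -0.8  0.3] -> [ 2.   6.5 19.7] turn 0.002
```

The arm was still settling during that picture, which makes about a 3 mm difference. I'll re-measure the key at rest.

{"api": "drive_tool", "payload": {
  "deltas": [
    [[-20,3,-15,0],[-50,6,-40,0],[-80,9,-70,0],[-95,9,-95,0],[-95,9,-95,0]]
  ]
}}

```text
t: 15.57
tcp_pos: [0.4514, -0.211, 0.1991]
tool_rot: [0.998, -0.056, 0.003, 0.002]
force: [-0.5, 0.2, 0.2]
finger_gap: -0.003
gripper_force: 0.0
```

{"api": "drive_tool", "payload": {
  "deltas": [
    [[0,0,0,0],[0,0,0,0],[0,0,0,0],[0,0,0,0],[0,0,0,0]]
  ]
}}

```text
t: 15.98
tcp_pos: [0.453, -0.2109, 0.1921]
tool_rot: [0.998, -0.055, -0.001, -0.0]
force: [0.3, -1.0, -1.0]
finger_gap: 0.001
gripper_force: 0.0
```

```bash
python3 - <<'E'
from wz import *
to(-.02,-.228,.09,0)
K,R,t=P("wrist");np.savez("w7.npz",K,R,t);im=vision.snapshot("wrist")
v=cv2.resize(im[:,:,::-1],(800,600),interpolation=cv2.INTER_CUBIC)
g=cv2.medianBlur(cv2.cvtColor(v,cv2.COLOR_BGR2GRAY),5)
p=K@(R@np.array([.547,-.2195,.062])+t);p=p[:2]/p[2]/.64;print("exp",p)
for rr in((17,30),(30,45)):
    c=cv2.HoughCircles(g,cv2.HOUGH_GRADIENT,1,20,param1=80,param2=15,minRadius=rr[0],maxRadius=rr[1])
    c=[q for q in c[0] if np.hypot(*(q[:2]-p))<40];print(c[:3])
    for q in c[:2]:print(wz("w7.npz",q[:2],.06))
cv2.imwrite("pics/w7.png",v)
to(-.02,-.228,.09,0)
E
```

```text
t 15.98 samp [-0.1136 -0.2302] z 0.1921 ang 0.0 F [ 0.3 -1.  -1. ] -> [ 93.8  -2.1 102. ] turn 0.0
exp [397.3325 102.3084]
[array([397.5, 100.5,  26.8], dtype=float32)]
(array([ 0.5481, -0.2195]), array([-0.0182, -0.2284]))
[array([396.5, 102.5,  43.3], dtype=float32)]
(array([ 0.5472, -0.2189]), array([-0.0191, -0.2279]))
t 16.03 samp [-0.1136 -0.2303] z 0.1921 ang 0.0 F [ 0.2  0.1 -0.5] -> [ 93.8  -2.2 102. ] turn 0.0
```

Settled now: the key is at sampler (-0.019, -0.228), and both circles agree. I'll go above it and settle.

{"api": "drive_tool", "payload": {
  "deltas": [
    [[20,-1,15,0],[45,-2,40,0],[70,-2,70,0],[90,-2,95,0],[94.5,-2,105,0]]
  ]
}}

```text
t: 16.45
tcp_pos: [0.5488, -0.2193, 0.0839]
tool_rot: [0.999, -0.055, -0.001, -0.001]
force: [-1.3, -0.1, 0.1]
finger_gap: 0.004
gripper_force: 0.0
```

{"api": "drive_tool", "payload": {
  "deltas": [
    [[0,0,3,0],[0,0,6,0],[0,0,8,0],[0,0,8,0],[0,0,8,0]]
  ]
}}

```text
t: 16.87
tcp_pos: [0.5467, -0.2198, 0.0812]
tool_rot: [0.998, -0.055, 0.001, 0.0]
force: [0.3, -0.5, 0.3]
finger_gap: 0.004
gripper_force: 0.0
```

```bash
python3 - <<'E'
from h import *
to(-.019,-.228,.064,0)
E
```

```text
t 16.87 samp [-0.0195 -0.2289] z 0.0812 ang -0.001 F [ 0.3 -0.5  0.3] -> [ 0.4 -0.9 17.2] turn -0.001
```

{"api": "drive_tool", "payload": {
  "deltas": [
    [[0,-1,3,0],[0,-1,6,0],[0,-1,9,0],[0,-1,12,0],[0,-1,15,0]]
  ]
}}

```text
t: 17.28
tcp_pos: [0.5471, -0.2187, 0.065]
tool_rot: [0.998, -0.055, 0.0, 0.0]
force: [-0.2, -0.4, 5.2]
finger_gap: 0.001
gripper_force: 2.2
```

{"api": "drive_tool", "payload": {
  "deltas": [
    [[0,0,1,0],[0,0,2,0],[0,0,3,0],[0,0,4,0]]
  ]
}}

```text
t: 17.62
tcp_pos: [0.5472, -0.2187, 0.0637]
tool_rot: [0.998, -0.055, 0.0, 0.0]
force: [-4.8, 4.0, 27.4]
finger_gap: 0.003
gripper_force: 13.4
```

{"api": "drive_tool", "payload": {
  "deltas": [
    [[0,0,1,0],[0,0,2,0],[0,0,3,0],[0,0,3,0]]
  ]
}}

```text
t: 17.95
tcp_pos: [0.5473, -0.2187, 0.0635]
tool_rot: [0.999, -0.055, 0.001, 0.001]
force: [-7.6, 3.7, 36.0]
finger_gap: -0.001
gripper_force: 18.1
```

A hard stop at z = 0.0635. I'll release in steps: if this is the key, the 5 N spring should show over 6 mm.

{"api": "drive_tool", "payload": {
  "deltas": [
    [[0,0,-3,0],[0,0,-5,0],[0,0,-5.5,0],[0,0,-5.5,0],[0,0,-5.5,0]]
  ]
}}

```text
t: 18.37
tcp_pos: [0.5472, -0.2187, 0.064]
tool_rot: [0.998, -0.055, 0.0, 0.0]
force: [-2.1, 0.3, 9.3]
finger_gap: 0.002
gripper_force: 4.8
```

{"api": "drive_tool", "payload": {
  "deltas": [
    [[0,0,-2,0],[0,0,-2,0],[0,0,-2,0]]
  ]
}}

```text
t: 18.62
tcp_pos: [0.5472, -0.2187, 0.0652]
tool_rot: [0.998, -0.055, -0.0, 0.0]
force: [-0.9, -0.2, 4.2]
finger_gap: -0.002
gripper_force: 2.1
```

{"api": "drive_tool", "payload": {
  "deltas": [
    [[0,0,-2,0],[0,0,-2,0],[0,0,-2,0]]
  ]
}}

```text
t: 18.87
tcp_pos: [0.5471, -0.2187, 0.0673]
tool_rot: [0.998, -0.055, -0.0, 0.0]
force: [-0.6, -0.6, 2.9]
finger_gap: -0.0
gripper_force: 1.5
```

{"api": "drive_tool", "payload": {
  "deltas": [
    [[0,0,-2,0],[0,0,-2,0],[0,0,-2,0]]
  ]
}}

```text
t: 19.12
tcp_pos: [0.5472, -0.2187, 0.0694]
tool_rot: [0.998, -0.055, 0.0, 0.0]
force: [0.1, -0.5, 1.0]
finger_gap: 0.008
gripper_force: 0.9
```

The spring shows clearly (4.2, 2.9, then 1.0 N over the travel), so the key went fully down and came back. Now I clear the arm and check the rack numerically.

{"api": "drive_tool", "payload": {
  "deltas": [
    [[0,0,-15,0],[0,0,-40,0],[-15,0,-75,0],[-50,0,-110,0],[-85,0,-140,0]]
  ]
}}

```text
t: 19.53
tcp_pos: [0.472, -0.2104, 0.2024]
tool_rot: [0.999, -0.055, 0.001, 0.0]
force: [-1.1, -0.5, -0.2]
finger_gap: 0.002
gripper_force: 0.0
```

{"api": "drive_tool", "payload": {
  "deltas": [
    [[-10,35,0,0],[-20,70,0,0],[-30,110,0,0],[-40,150,0,0],[-40,180,0,0]]
  ]
}}

```text
t: 19.95
tcp_pos: [0.4102, -0.387, 0.2013]
tool_rot: [0.998, -0.056, -0.0, 0.0]
force: [0.9, -0.0, 0.7]
finger_gap: -0.005
gripper_force: 0.0
```

{"api": "drive_tool", "payload": {
  "deltas": [
    [[0,0,0,0],[0,0,0,0],[0,0,0,0],[0,0,0,0],[0,0,0,0]]
  ]
}}

```text
t: 20.37
tcp_pos: [0.4125, -0.3831, 0.2012]
tool_rot: [0.999, -0.054, -0.0, -0.001]
force: [-0.4, 0.2, 0.2]
finger_gap: -0.007
gripper_force: 0.0
```

```bash
python3 - <<'E'
from h import *
np.set_printoptions(precision=4,suppress=True)
im=vision.snapshot("top");b0=cv2.imread("pics/top0.png");cv2.imwrite("pics/top9.png",im[:,:,::-1])
K,R,t=P("top")
def sam(x,y,z):
    p=K@(R@np.r_[Rs(SP[2])@[x,y]+SP[:2],z]+t);return p[:2]/p[2]
# rectify deck top-of-rack plane z=.068: 1 px = 0.5 mm, x up, y left
src=np.float32([sam(.15,.22,.068),sam(.15,-.22,.068),sam(-.17,-.22,.068),sam(-.17,.22,.068)])
H=cv2.getPerspectiveTransform(src,np.float32([[0,0],[880,0],[880,640],[0,640]]))
w=cv2.warpPerspective(np.ascontiguousarray(im),H,(880,640),flags=cv2.INTER_CUBIC)
m=(w.min(2)>185).astype(np.uint8);m[:110]=0  # drop housing (x>0.095)
m=cv2.morphologyEx(m,cv2.MORPH_CLOSE,np.ones((21,21)))
for c in cv2.findContours(m,cv2.RETR_EXTERNAL,cv2.CHAIN_APPROX_NONE)[0]:
    if cv2.contourArea(c)>1500:
        (cx,cy),sz,a=cv2.minAreaRect(c);print("centre x,y mm",150-cy/2,220-cx/2,"size",np.array(sz)/2,"ang",a)
d=np.abs(im.astype(int)-b0[:,:,::-1]).max(2)
for n,(x,y) in {"stdcentre":(.015,-.159),"vial":(-.134,-.119)}.items():
    u,v=sam(x,y,.07).astype(int);print(n,"maxdiff",d[v-12:v+13,u-8:u+9].max())
to(0,0,.2,0)
E
```

```text
centre x,y mm 18.75 -157.25 size [146.5  38.5] ang 90.0
centre x,y mm 53.0 117.0 size [ 84. 159.] ang 90.0
stdcentre maxdiff 4
vial maxdiff 4
t 20.42 samp [-0.1349 -0.4061] z 0.2013 ang 0.002 F [ 0.7 -0.5  0. ] -> [ 135.5 -405.8    1.5] turn 0.002
```

```bash
python3 -c "
from station import manip
print(manip.sign_off())"
```

```text
the job is handed in; nothing more can be done
None
```

I pushed the wide rack square into the far left corner, flat against the rear stop and left fence, then pressed the start key fully down and let it spring back. The standards and the vial did not move, and I handed the job in at about 20 s with the arm clear.

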